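# Fill the row of nail boxes and hold the keeper bar out

## Robot

A 6-joint arm with a two-finger parallel gripper is mounted at the origin on a cart in front of the work surface, level with it; the furniture and walls round the work are solid. World frame = base frame: x ahead of the robot, y to its left, z up, the work surface at z = 0. Lengths are in m, angles in rad, forces in N, time in s.
With the tool pointing down it reaches from about 0.4 to 0.925 m from the base axis. Payload 3.4 kg.
Tool frame: the origin (TCP) lies between the finger pads; the fingertips stand 19 mm ahead of it and the grasp point (between the pads) is the TCP; y points along the fingers, x is the direction in which the jaws open and shut, and the axes are right-handed (so a half turn about y gives the same grasp; the last joint's range is limited). The gripper opens to 85 mm and grips with 20 to 120 N. Pads are 22 mm wide; open, the fingers measure 114 mm over their backs; the gripper's body (76 mm by 85 mm) begins 54 mm behind the grasp point. The pads swing forward as they close: fully open they stand 13 mm farther back than shut.
Start: joints at [1.093, 0.307, 1.506, -0, 1.328, -0.073], TCP at [0.226, 0.529, 0.217] pointing down, gripper open.
Joint ranges: [-3.12, 3.12], [-1.05, 2.28], [0.14, 2.33], [-1.42, 4.57], [0.1, 2.73], [-2.68, 2.68]. Speed limits (rad/s): [2.57, 2.57, 3.14, 3.14, 3.14, 3.14].

## Interface

Orientations are given as a unit quaternion [x, y, z, w].
In Python, from cell import ctrl gives the robot as it stands. The module is installed in compiled form; this text tells all that it offers.
- The arm moves only by the tool jog_arm, never from a script. Its argument "plan" is a list of rows, each a list of 7 numbers: the shift along the tool's x, y, z in m, then the turn, a rotation vector about the tool's x, y, z in degrees, then the opening in per cent of the stroke, from 0 (shut) to 100 (fully open). A call has 1 to 8 rows; each row shifts and turns the commanded pose from where the row before left it, along the tool's axes as they then stand; what a row does not reach is not made up. A row lasts 1/8 s, in which the tool goes at most 62.5 mm and 10.7 degrees, less where a joint would pass 70% of its speed; a pose out of reach is approached as far as the arm can. A call with a gripper value outside its range is refused whole. The fingers move at their own pace and stop on an object; the grip force is fixed at half the most. Time passes only in rows, so rows that do not move let the fingers close. It gives the time, the measured TCP pose, the force and the opening at its end, in the units of the state.
- ctrl.observe(): the state, without advancing time (a new reading comes with each control period).
- ctrl.capture(name): name is "side" or "top"; returns a dict with "image" (384x512x3 uint8, blue, green, red), "K" (3x3 intrinsics, pixels), "k1" (the pictures are not rectified: a ray, as slopes to the right and down, at radius r is drawn at 1 + k1 r^2 times it, then the intrinsics apply), "cam_to_world" (4x4, takes a point from camera to world coordinates). Camera axes: x right, y down, z forward; pixel columns grow to the right and rows downward; lengths in m; the calibration is good to about 2 mm. A picture is of the moment at which its call begins. There is no depth.
- ctrl.hand_in(): hands the job in, once; it reports no verdict.
Trained networks look in a picture, given as the dict that the camera call returned (one of the last four; its "shot" number tells which), for a name from the list of things; names that differ only in an ending like _2 or _b are one class to them, and where a whole thing is asked for, a point or a joint stands for the part that bears it (a point fixed in the world has none). Each returns a list of dicts, best first, with "score" (0 to 1); they miss things now and then, are a little off and sometimes report something else, mostly with a low value. They report only what shows in the picture. A call takes as long as a camera call. They do not tell look-alikes from the thing itself.
- ctrl.search_frame(target, picture): "bbox" ([left, top, width, height] as shares, 0 to 1, of the picture: columns of its width, rows of its height, round what is visible of it).
- ctrl.cut_out(target, picture): "region" (384x512 bool, what is visible of it) and "bbox" ([left, top, width, height] as shares, 0 to 1, of the picture: columns of its width, rows of its height, round what is visible of it).
- ctrl.spot_point(target, picture): "centre" ([row, column] as shares, 0 to 1, of the picture: columns of its width, rows of its height: a listed point, or the origin of a listed thing).
The state is a dict: "time": time; "joint_positions": joint angles; "dq": joint speeds; "joint_efforts": joint torques, N m; "tool_pos": TCP position; "orientation": TCP orientation; "wrist_force": force on the tool from outside, world axes, zero at the start; "ft_torque": the same for the moment, N m; "finger_gap": finger opening in m.
Only numpy, scipy, OpenCV 4.12 (cv2) and the standard library are available. Lean on these libraries where they do the work, as an engineer would, in place of code of your own. Each camera call takes 0.05 s, during which the arm holds its last target.

## Task

Set the nail box that stands on the bench into the free place at the end of the row in the plywood rack, flat on the board and square beside the other two boxes, and let go of it. Then squeeze the grip of the telescopic keeper bar so that its button goes fully in and frees the catch, and pull the bar along the front of the row, past its first stop, all the way to its second stop. It springs back if released, so finish while still holding the grip there with the button squeezed in; leave the other things on the bench where they are.

Things in the scene. Friction and masses are not known exactly. Their poses are not given: they have to be found in the camera images.
- rack: Low plywood rack fixed to the bench, board 112 (x) x 300 (y) x 12 mm. Origin on the bench under mid-row; x to its rear, y along the row. Boxes stand at x = 0, y = +75, 0, -75 mm, z = 12 mm, within lips 10 mm above the board (62 x 236 mm inside). A telescopic bar runs along the front (axis x -41, z 45 mm): fixed tube y +45 to +143 mm, steel strike at y +52 mm up to z 76 mm.
- box_1: Cardboard nail box, 50 (x) x 70 (y) x 60 mm (z), already in the rack at the +y place; origin at the centre of its underside.
- box_2: Same kind of box, already in the rack at the middle place; origin at the centre of its underside.
- box_3: Same kind of box, 50 (x) x 70 (y) x 60 mm (z), about 0.3 kg, standing upright on the bench in front of the rack; to be put in the rack. Origin at the centre of its underside. Best taken across its 50 mm sides (along its own x), which leaves the neighbours in the row clear; either way round is right.
- free_place (a point): Centre of the free place on the board, at the -y end of the row (rack coordinates 0, -75, 12 mm); the underside centre of the box belongs here. Same axes as the rack.
- grip_block: Black upright grip on the end of the keeper bar; origin on the bar's axis, 45 mm above the bench; axes as the rack's. The part to grasp is 22 (x) x 26 (y) mm, from 80 to 132 mm above the bench, above the box tops (72 mm). The button is in its front (-x) face. It slides along the rack's -y as the bar is pulled out and cannot turn, tip or lift.
- grip_center (a point): Point in the middle of the grip, level with the button's middle, 108 mm above the bench: grasp here from above, with the fingers closing along the rack's x, one on the button and one on the back of the grip. Same axes as the rack.
- release_button (a joint): Travel of the sprung button (grey pad 14 wide, 24 mm high, 7 mm proud of the grip's front): 0 out, 0.006 m fully in, pressed along the rack's +x with 3 N (start) to 7 N (fully in). Grip and button measure 29 mm across with it out, 23 mm with it in. At home its tooth locks the bar; the bar is free from 0.004 m on. Keep it fully in while pulling.
- keeper_inner (a joint): Travel of the thin inner tube with the grip out of the middle tube, along the rack's -y: 0 home, 0.08 m fully out, which is the first stop. Sprung back with about 2 to 3 N.
- keeper_mid (a joint): Travel of the middle tube out of the fixed outer tube, along the rack's -y: 0 home, 0.08 m fully out. It follows after the first stop, sprung back with about 5 N; with both tubes fully out the grip has moved 0.16 m and stands against the hard second stop.
- tape_measure: Tape measure, 65 x 81 x 33 mm, lying on the bench; origin at the centre of its underside. To be left alone.
- screw_jar_1: Jar of screws, 62 x 67 x 90 mm, standing on the bench; origin at the centre of its underside. To be left alone.
Mind the look-alikes: they are no part of the job. What is shaped like the box_3 but black or green is not meant.

How it is judged:
On the way, in this order (a step that is already met when the one before it is completed fails the run):
1. the third box stands in the free place, flat and square in the row, let go and at rest, with the bar still home (x of box_3 in the frame of rack between -0.009 and 0.009 m and y of box_3 in the frame of rack between -0.086 and -0.064 m and z of box_3 in the frame of rack between 0.008 and 0.016 m and angle between box_3's own z axis and vertical below 0.08 rad and angle between the x axis of box_3 and the x axis of rack, either way round below 0.17 rad and contact force between the fingers and box_3 below 0.2 N and linear speed of box_3 below 0.02 m/s and value of joint each of keeper_inner, keeper_mid below 0.01 m), for 0.2 s.
2. the button is squeezed in (value of joint release_button above 0.004 m), for 0.1 s.
3. the bar is at its second stop (value of joint each of keeper_inner, keeper_mid above 0.076 m), for 0.2 s.
At the end, for the whole second after the job is handed in: All three boxes flat in the rack within 9 mm across, 11 mm along the row and 10 degrees of square; both bar tubes out by over 75 of 80 mm, the fingers holding the grip (over 3 N) with the button over 4 of 6 mm in; all at rest (x of box_1 in the frame of rack between -0.009 and 0.009 m and y of box_1 in the frame of rack between 0.064 and 0.086 m and z of box_1 in the frame of rack between 0.008 and 0.016 m and angle between each of box_1, box_2, box_3's own z axis and vertical below 0.08 rad and angle between the x axis of each of box_1, box_2, box_3 and the x axis of rack, either way round below 0.17 rad and x of box_2 in the frame of rack between -0.009 and 0.009 m and y of box_2 in the frame of rack between -0.011 and 0.011 m and z of box_2 in the frame of rack between 0.008 and 0.016 m and x of box_3 in the frame of rack between -0.009 and 0.009 m and y of box_3 in the frame of rack between -0.086 and -0.064 m and z of box_3 in the frame of rack between 0.008 and 0.016 m and value of joint each of keeper_inner, keeper_mid above 0.075 m and value of joint release_button above 0.004 m and contact force between the fingers and grip_block above 3 N and linear speed of each of grip_block, box_3 below 0.02 m/s); the arm keeps its last pose, push and grip.
It fails at once if the tape measure or the jar is pushed about (more than 30 mm) or tipped over (distance of any of tape_measure, screw_jar_1 from where it was at the start of the episode above 0.03 m or angle between screw_jar_1's own z axis and vertical above 0.5 rad).
It also fails if it takes over 45 s, if anything falls off the work surface, if the arm or the gripper's body presses on something with over 40 N, if the wrist force passes 120 N, or if a joint passes its speed limit or range.

## Working session

There is one attempt and no reset: what is moved stays moved. The work goes in short steps, Python scripts to look and compute and a tool call to move; the robot and the scene stay as the last step left them, time stands still between calls to the robot, and variables do not carry over. Pictures are saved under pics/ and viewed, and the job is handed in when it is done.

Besides the shell and the picture viewer there is one more tool, called as name(argument=value, ...) on one line, values as JSON. jog_arm: Moves the arm, as the interface text tells. Its arguments: {"type":"object","properties":{"plan":{"type":"array"}},"required":["plan"]}

```bash
mkdir -p pics; cat > h.py <<'E'
import numpy as np, cv2
from cell import ctrl
from scipy.spatial.transform import Rotation as R
def proj(p,c):
    M=np.linalg.inv(np.array(c["cam_to_world"])); q=M[:3,:3]@np.asarray(p,float)+M[:3,3]
    s=q[:2]/q[2]; s=s*(1+c["k1"]*(s@s)); K=np.array(c["K"]); return np.array([K[0,0]*s[0]+K[0,2],K[1,1]*s[1]+K[1,2]])
def ray(u,v,c):
    K=np.array(c["K"]); d=np.array([(u-K[0,2])/K[0,0],(v-K[1,2])/K[1,1]]); s=d.copy()
    for _ in range(30): s=d/(1+c["k1"]*(s@s))
    M=np.array(c["cam_to_world"]); return M[:3,3], M[:3,:3]@np.array([s[0],s[1],1.])
def onz(u,v,z,c):
    o,d=ray(u,v,c); return o+d*(z-o[2])/d[2]
E
python3 - <<'E'
from h import *
import pickle
print(ctrl.observe())
for n in("top","side"):
    c=ctrl.capture(n); cv2.imwrite(f"pics/{n}0.png",c["image"]); pickle.dump(c,open(f"{n}0.pkl","wb"))
    print(n,np.round(c["K"],1).tolist(),c["k1"],np.round(c["cam_to_world"],3).tolist())
    for t in("rack","box_3","grip_block","tape_measure","screw_jar_1"):
        print(t,[(round(d["score"],2),[round(a*b) for a,b in zip(d["bbox"],(512,384,512,384))]) for d in ctrl.search_frame(t,c)])
    for t in("rack","box_3","free_place","grip_center","grip_block"):
        print(t,[(round(d["score"],2),round(d["centre"][1]*512,1),round(d["centre"][0]*384,1)) for d in ctrl.spot_point(t,c)])
E
```

```text
{'time': 0.0, 'joint_positions': array([ 1.09349306e+00,  3.07545654e-01,  1.50765782e+00, -5.17515815e-06,
        1.32841588e+00, -7.35173767e-02]), 'dq': array([-0.00030283, -0.00035454,  0.00020882, -0.00153828,  0.00010759,
       -0.00144278]), 'joint_efforts': array([-7.01408517e-04, -4.57564223e+01, -2.51917791e+01, -2.05086644e-04,
        1.34314908e-02,  3.22992219e-05]), 'tool_pos': array([0.22561818, 0.5280978 , 0.21590262]), 'orientation': array([ 0.59045727,  0.38895795, -0.39020695, -0.58975458]), 'wrist_force': array([ 0.26940566,  0.73387644, -0.52181283]), 'ft_torque': array([-0.03920075,  0.00893063,  0.02422726]), 'finger_gap': 0.08572560807923564}
top [[364.2, 0.0, 255.9], [0.0, 364.2, 188.2], [0.0, 0.0, 1.0]] -0.11621895354715601 [[0.027, -0.981, 0.191, 0.364], [-0.999, -0.031, -0.015, 0.034], [0.02, -0.191, -0.981, 0.941], [0.0, 0.0, 0.0, 1.0]]
rack [(0.73, [185, 134, 117, 47]), (0.73, [215, 156, 19, 17])]
box_3 [(0.97, [230, 138, 25, 26]), (0.84, [314, 169, 38, 37]), (0.77, [204, 139, 25, 24]), (0.58, [286, 217, 37, 29]), (0.58, [353, 202, 30, 31]), (0.58, [2
[... 490 characters left out ...]
1, 160.9)]
grip_block [(0.67, 228.1, 168.9), (0.43, 242.3, 152.7)]
side [[415.6, 0.0, 250.6], [0.0, 415.6, 191.4], [0.0, 0.0, 1.0]] -0.004561625318616595 [[0.995, -0.036, 0.094, 0.438], [-0.1, -0.374, 0.922, -1.007], [0.001, -0.927, -0.376, 0.497], [0.0, 0.0, 0.0, 1.0]]
rack [(0.79, [257, 163, 44, 48])]
box_3 [(0.88, [198, 196, 31, 16]), (0.24, [257, 163, 42, 45])]
grip_block [(0.61, [264, 165, 8, 34])]
tape_measure [(0.72, [194, 186, 23, 12]), (0.5, [270, 172, 21, 14])]
screw_jar_1 [(0.59, [219, 153, 21, 31])]
rack [(0.79, 277.7, 210.3)]
box_3 [(0.78, 282.4, 207.0), (0.75, 213.1, 222.0), (0.68, 279.2, 193.9)]
free_place [(0.63, 288.5, 218.7)]
grip_center [(0.66, 268.4, 168.1)]
grip_block []
```

```bash
python3 - <<'E'
import cv2
a=cv2.imread("pics/top0.png"); cv2.imwrite("pics/top0z.png",cv2.resize(a[110:260,120:400],None,fx=2.8,fy=2.8,interpolation=cv2.INTER_CUBIC))
b=cv2.imread("pics/side0.png"); cv2.imwrite("pics/side0z.png",cv2.resize(b[130:270,160:340],None,fx=4,fy=4,interpolation=cv2.INTER_CUBIC))
E
```

```text
(no output)
```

View pics/top0z.png

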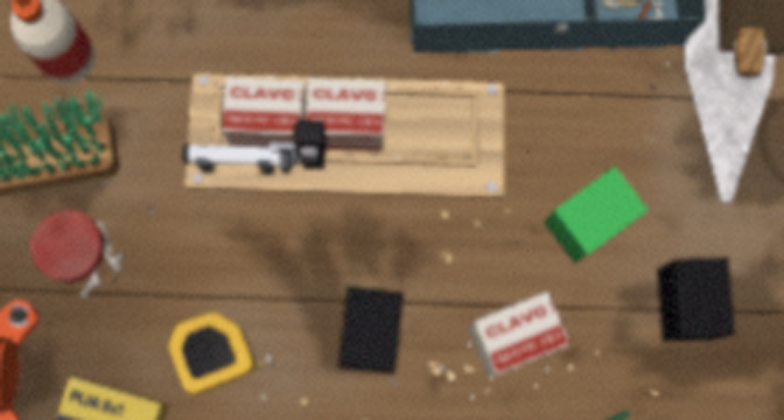

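View pics/side0z.png

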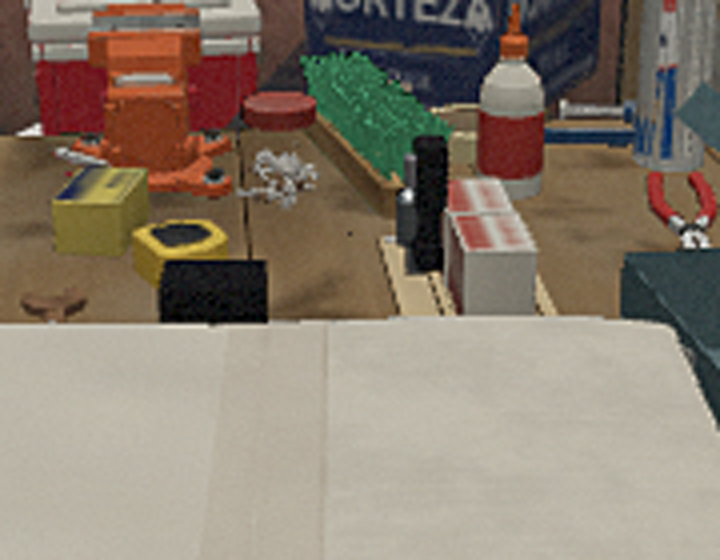

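View pics/top0.png

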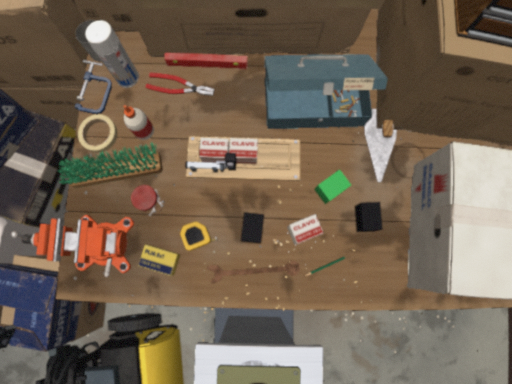

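View pics/side0.png

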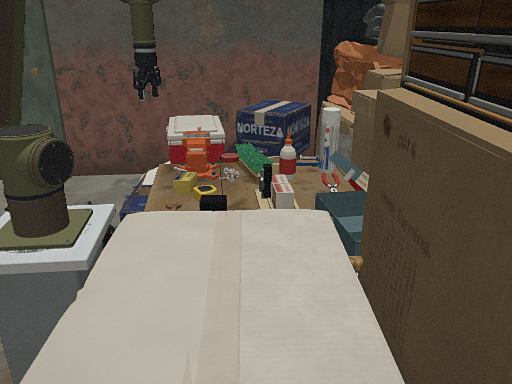

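```bash
python3 - <<'E'
import cv2
a=cv2.imread("pics/top0.png"); cv2.imwrite("pics/top0r.png",cv2.resize(a[128:188,180:306],None,fx=6,fy=6,interpolation=cv2.INTER_CUBIC))
cv2.imwrite("pics/top0b.png",cv2.resize(a[205:255,280:340],None,fx=10,fy=10,interpolation=cv2.INTER_CUBIC))
E
```

```text
(no output)
```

View pics/top0r.png

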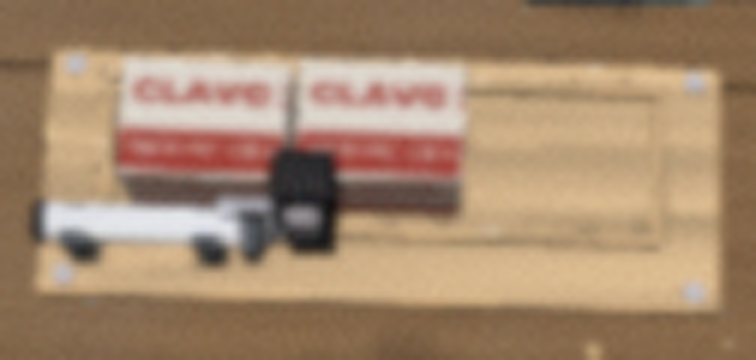

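View pics/top0b.png

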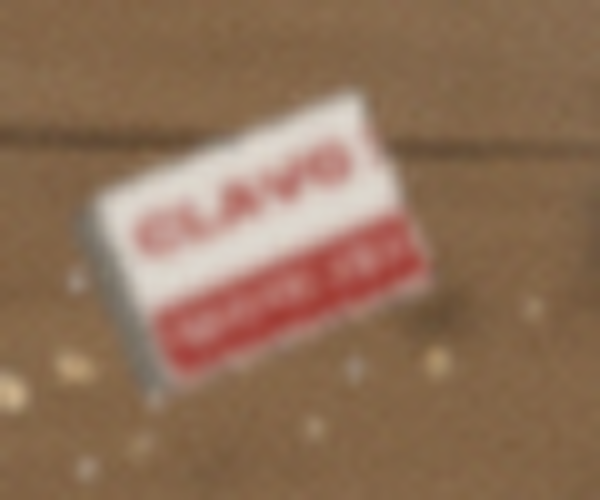

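```bash
cat > fit.py <<'E'
from h import *
import pickle
from scipy.optimize import least_squares
c=pickle.load(open("top0.pkl","rb"))
def px(pts,f,ox,oy): return [((x+.5)/f-.5+ox,(y+.5)/f-.5+oy) for x,y in pts]
rk=px([(50,52),(720,70),(719,310),(36,291)],6,180,128)
W=np.array([onz(u,v,.012,c) for u,v in rk]); print("board",np.round(W,4).tolist())
print("sides",[round(np.linalg.norm(W[i]-W[i-1]),4) for i in range(4)])
bt=px([(125,58),(465,68),(460,182),(118,170)],6,180,128)
B=np.array([onz(u,v,.072,c) for u,v in bt]); print("tops",np.round(B,4).tolist(),[round(np.linalg.norm(B[i]-B[i-1]),4) for i in range(4)])
lp=px([(118,80),(658,98),(657,247)],6,180,128)
L=np.array([onz(u,v,.012,c) for u,v in lp]); print("lip",np.round(L,4).tolist())
b3=px([(97,197),(360,92),(432,280),(178,383)],10,280,205)
T=np.array([onz(u,v,.06,c) for u,v in b3]);print("b3",np.round(T,4).tolist(),[round(np.linalg.norm(T[i]-T[i-1]),4) for i in range(4)],T.mean(0))
print(np.degrees([np.arctan2(*(T[0]-T[1])[1::-1]),np.arctan2(*(T[3]-T[2])[1::-1]),np.arctan2(*(T[0]-T[3])[1::-1]),np.arctan2(*(T[1]-T[2])[1::-1])]))
print(np.degrees([np.arctan2(*(W[0]-W[1])[1::-1]),np.arctan2(*(W[3]-W[2])[1::-1]),np.arctan2(*(B[0]-B[1])[1::-1])]))
E
python3 fit.py
```

```text
board [[0.6815, 0.2061, 0.012], [0.6829, -0.0935, 0.012], [0.5728, -0.0933, 0.012], [0.5719, 0.205, 0.012]]
sides [np.float64(0.1096), np.float64(0.2997), np.float64(0.1101), np.float64(0.2983)]
tops [[0.6592, 0.1635, 0.072], [0.6593, 0.0215, 0.072], [0.6099, 0.0223, 0.072], [0.6107, 0.1634, 0.072]] [np.float64(0.0486), np.float64(0.142), np.float64(0.0494), np.float64(0.1412)]
lip [[0.6692, 0.1749, 0.012], [0.6687, -0.0658, 0.012], [0.6003, -0.0659, 0.012]]
b3 [[0.4494, -0.0625, 0.06], [0.4768, -0.1269, 0.06], [0.4313, -0.1445, 0.06], [0.405, -0.0826, 0.06]] [np.float64(0.0488), np.float64(0.07), np.float64(0.0488), np.float64(0.0673)] [ 0.44061391 -0.10413564  0.06      ]
[113.07750938 113.03329775  24.40104131  21.17652447]
[90.27021448 90.16893511 90.03745594]
```

```bash
python3 - <<'E'
from h import *
import pickle
o=ctrl.observe(); M=R.from_quat(o["orientation"]).as_matrix(); print(np.round(M,3)); 
print("x az",np.degrees(np.arctan2(M[1,0],M[0,0])))
c=pickle.load(open("top0.pkl","rb"))
f=lambda x,y:((x+.5)/6-.5+180,(y+.5)/6-.5+128)
for p in [(275,152),(336,155),(336,205),(275,203)]: print(np.round(onz(*f(*p),.132,c),4))
img=c["image"].copy(); img=cv2.resize(img,None,fx=4,fy=4,interpolation=cv2.INTER_CUBIC)
def dr(cx,cy,x0,x1,y0,y1,z,yaw=0,col=(255,0,255)):
    a=np.radians(yaw);P=[(cx+np.cos(a)*x-np.sin(a)*y,cy+np.sin(a)*x+np.cos(a)*y,z) for x,y in((x0,y0),(x1,y0),(x1,y1),(x0,y1))]
    q=np.array([(proj(p,c)+.5)*4-.5 for p in P]); cv2.polylines(img,[np.round(q).astype(int)],True,col,1)
X,Y=.635,.0555
dr(X,Y,-.025,.025,.04,.11,.072); dr(X,Y,-.025,.025,-.035,.035,.072); dr(X,Y,-.031,.031,-.118,.118,.022,0,(255,255,0)); dr(X,Y,-.064,.048,-.15,.15,.012)
dr(X,Y,-.052,-.030,.027-.013,.027+.013,.132,0,(0,255,0))
dr(.4406,-.1041,-.025,.025,-.035,.035,.06,22.8)
cv2.imwrite("pics/ov0.png",img[480:1040,700:1420])
E
```

```text
[[ 0.393  0.    -0.92 ]
 [ 0.92   0.     0.393]
 [ 0.    -1.    -0.   ]]
x az 66.86377738155227
[0.6027 0.0945 0.132 ]
[0.6022 0.071  0.132 ]
[0.5823 0.0703 0.132 ]
[0.5824 0.0936 0.132 ]
```

View pics/ov0.png

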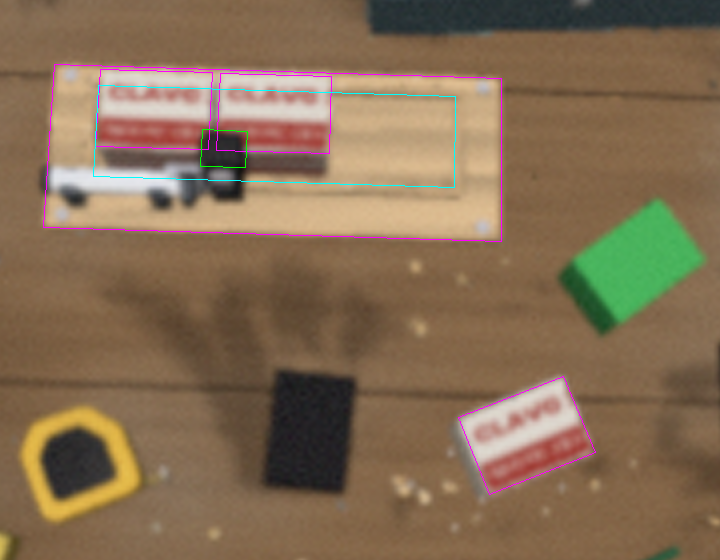

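```bash
cat >> h.py <<'E'
def pose():
    o=ctrl.observe(); M=R.from_quat(o["orientation"]).as_matrix()
    return o["tool_pos"],np.degrees(np.arctan2(M[1,0],M[0,0])),M,o
def plan(p,az,way,g):
    "way: list of (x,y,z,az,rows)"
    p=np.array(p,float)
    for x,y,z,a,n in way:
        d=(np.array([x,y,z])-p)/n; da=(a-az)/n
        for i in range(n):
            t=np.radians(az); c,s=np.cos(t),np.sin(t)
            sh=np.round([d[0]*c+d[1]*s,-d[2],-d[0]*s+d[1]*c],4); r=round(-da,2)
            print([*sh.tolist(),0,r,0,g]); az-=r
            p=p+np.array([sh[0]*c-sh[2]*s,sh[0]*s+sh[2]*c,-sh[1]])
    print("end",np.round(p,4),round(az,2))
E
python3 - <<'E'
from h import *
p,az,M,o=pose()
plan(p,az,[(.40,.33,.26,22.8,5),(.4406,-.1041,.2,22.8,8)],100)
E
```

```text
[-0.0229, -0.0086, -0.0476, 0, np.float64(8.81), 0, 100]
[-0.0153, -0.0086, -0.0506, 0, np.float64(8.81), 0, 100]
[-0.0074, -0.0086, -0.0523, 0, np.float64(8.81), 0, 100]
[0.0007, -0.0086, -0.0528, 0, np.float64(8.81), 0, 100]
[0.0088, -0.0086, -0.0521, 0, np.float64(8.81), 0, 100]
[-0.0164, 0.0075, -0.052, 0, np.float64(0.0), 0, 100]
[-0.0164, 0.0075, -0.052, 0, np.float64(0.0), 0, 100]
[-0.0164, 0.0075, -0.052, 0, np.float64(0.0), 0, 100]
[-0.0164, 0.0075, -0.052, 0, np.float64(0.0), 0, 100]
[-0.0164, 0.0075, -0.052, 0, np.float64(0.0), 0, 100]
[-0.0164, 0.0075, -0.052, 0, np.float64(0.0), 0, 100]
[-0.0164, 0.0075, -0.052, 0, np.float64(0.0), 0, 100]
[-0.0164, 0.0075, -0.052, 0, np.float64(0.0), 0, 100]
end [ 0.4403 -0.1043  0.1998] 22.81
```

jog_arm(plan=[[-0.023,-0.0086,-0.0476,0,8.8,0,100],[-0.0153,-0.0086,-0.0506,0,8.8,0,100],[-0.0074,-0.0086,-0.0523,0,8.8,0,100],[0.0007,-0.0086,-0.0528,0,8.8,0,100],[0.0088,-0.0086,-0.0521,0,8.8,0,100]])

```text
time: 1.72
tool_pos: [0.4009, 0.3287, 0.2603]
orientation: [-0.693, -0.139, 0.138, 0.694]
wrist_force: [1.9, 0.4, 0.1]
finger_gap: 0.0856
```

jog_arm(plan=[[-0.0164,0.0075,-0.052,0,0,0,100],[-0.0164,0.0075,-0.052,0,0,0,100],[-0.0164,0.0075,-0.052,0,0,0,100],[-0.0164,0.0075,-0.052,0,0,0,100],[-0.0164,0.0075,-0.052,0,0,0,100],[-0.0164,0.0075,-0.052,0,0,0,100],[-0.0164,0.0075,-0.052,0,0,0,100],[-0.0164,0.0075,-0.052,0,0,0,100]])

```text
time: 2.72
tool_pos: [0.4409, -0.1062, 0.1999]
orientation: [0.693, 0.14, -0.14, -0.693]
wrist_force: [1.0, 0.7, 0.6]
finger_gap: 0.0852
```

```bash
python3 - <<'E'
from h import *
c=ctrl.capture("top"); cv2.imwrite("pics/top1.png",cv2.resize(c["image"][100:300,180:420],None,fx=3,fy=3,interpolation=cv2.INTER_CUBIC))
p,az,M,o=pose(); print(p,az,o["wrist_force"],o["time"],o["finger_gap"]); print(np.round(M,3))
plan(p,az,[(.4406,-.1041,.1,22.8,2),(.4406,-.1041,.042,22.8,3)],100)
E
```

```text
[ 0.44174952 -0.11279441  0.19920042] 22.71412863246246 [ 1.48501317 -4.75939647 -0.2033288 ] 2.775 0.08549016874965638
[[ 0.922  0.001 -0.386]
 [ 0.386 -0.006  0.922]
 [-0.002 -1.    -0.006]]
[0.0011, 0.0496, 0.0042, 0, np.float64(-0.04), 0, 100]
[0.0012, 0.0496, 0.0042, 0, np.float64(-0.04), 0, 100]
[-0.0, 0.0193, 0.0, 0, np.float64(-0.0), 0, 100]
[-0.0, 0.0193, 0.0, 0, np.float64(-0.0), 0, 100]
[-0.0, 0.0193, 0.0, 0, np.float64(-0.0), 0, 100]
end [ 0.4406 -0.1042  0.0421] 22.79
```

View pics/top1.png

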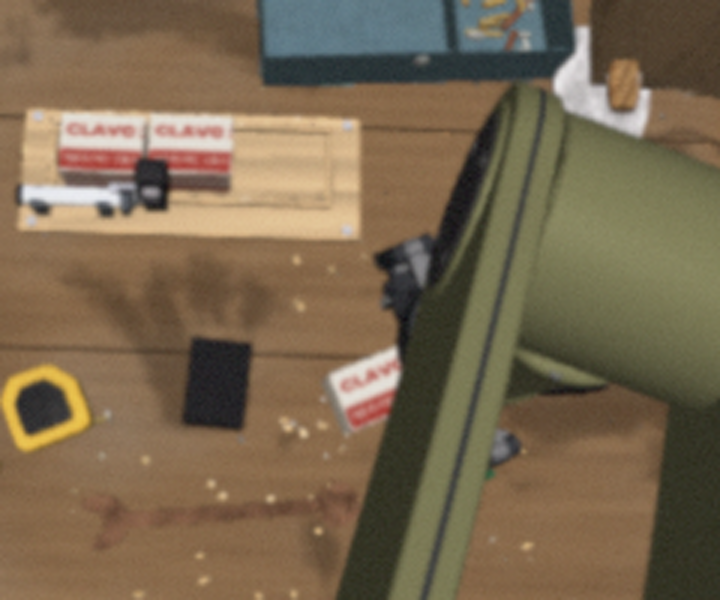

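jog_arm(plan=[[0,0.05,0,0,0,0,100],[0,0.05,0,0,0,0,100],[0,0,0,0,0,0,100],[0,0,0,0,0,0,100]])

```text
time: 3.28
tool_pos: [0.4418, -0.1045, 0.101]
orientation: [0.693, 0.141, -0.14, -0.693]
wrist_force: [0.0, -0.0, 0.2]
finger_gap: 0.0856
```

```bash
python3 - <<'E'
from h import *
c=ctrl.capture("top"); cv2.imwrite("pics/top2.png",cv2.resize(c["image"][180:280,260:380],None,fx=6,fy=6,interpolation=cv2.INTER_CUBIC))
p,az,M,o=pose(); print(p,az,o["wrist_force"],o["time"],o["finger_gap"]); print(np.round(M,3))
plan(p,az,[(.4406,-.1041,.042,22.8,3)],100)
E
```

```text
[ 0.44247925 -0.10465552  0.10158187] 22.884881707006024 [-0.31137415 -1.38594239 -0.10337916] 3.325 0.08557153286637843
[[ 0.921  0.003 -0.389]
 [ 0.389 -0.001  0.921]
 [ 0.003 -1.    -0.002]]
[-0.0005, 0.0199, 0.0004, 0, np.float64(0.03), 0, 100]
[-0.0005, 0.0199, 0.0004, 0, np.float64(0.03), 0, 100]
[-0.0005, 0.0199, 0.0004, 0, np.float64(0.03), 0, 100]
end [ 0.4406 -0.1041  0.0419] 22.79
```

View pics/top2.png

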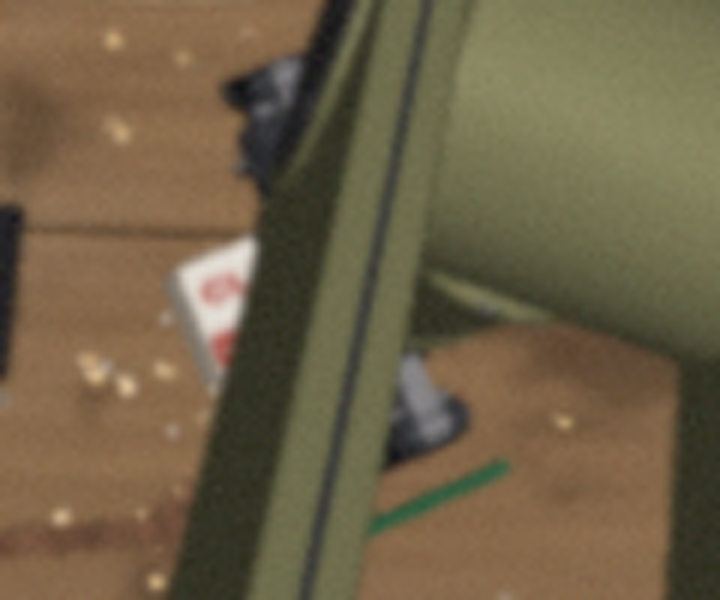

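jog_arm(plan=[[-0.0005,0.02,0.0002,0,0,0,100],[-0.0005,0.02,0.0002,0,0,0,100],[0,0.0185,0,0,0,0,100],[0,0,0,0,0,0,100],[0,0,0,0,0,0,50],[0,0,0,0,0,0,30],[0,0,0,0,0,0,30],[0,0,0,0,0,0,30]])

```text
time: 4.32
tool_pos: [0.4413, -0.1049, 0.0452]
orientation: [0.694, 0.142, -0.139, -0.692]
wrist_force: [-6.2, 2.2, 33.9]
finger_gap: 0.0257
```

```bash
python3 - <<'E'
from h import *
p,az,M,o=pose(); print(p,az,o["wrist_force"],o["time"],o["finger_gap"]); print(np.round(M,3))
E
```

```text
[ 0.44128487 -0.10493142  0.04521195] 22.87289941931207 [-6.24115173  2.15214291 33.88798488] 4.325 0.025749859999272946
[[ 0.921  0.004 -0.389]
 [ 0.389 -0.002  0.921]
 [ 0.003 -1.    -0.003]]
```

```bash
python3 - <<'E'
from h import *
c=ctrl.capture("top"); cv2.imwrite("pics/top3.png",cv2.resize(c["image"][180:280,260:380],None,fx=6,fy=6,interpolation=cv2.INTER_CUBIC))
c=ctrl.capture("side"); cv2.imwrite("pics/side3.png",cv2.resize(c["image"][100:260,160:340],None,fx=4,fy=4,interpolation=cv2.INTER_CUBIC))
print(ctrl.observe()["wrist_force"])
E
```

```text
[-5.48295335  1.41698691 33.80386119]
```

View pics/top3.png

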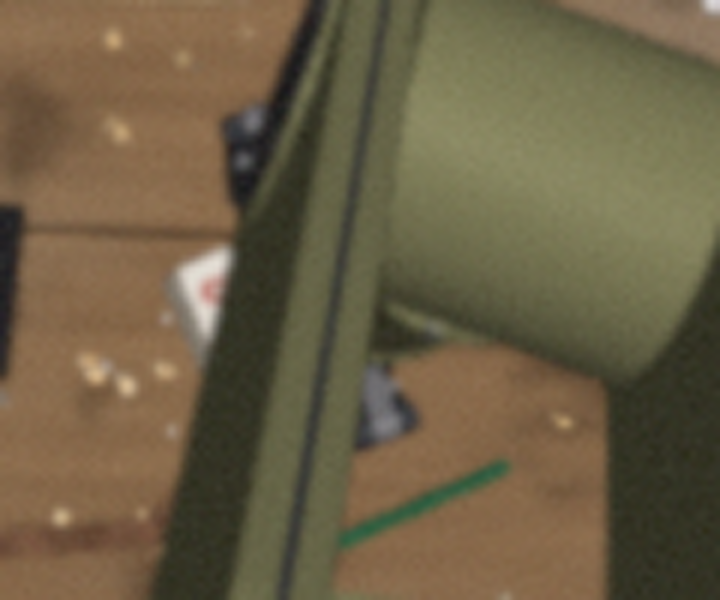

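View pics/side3.png

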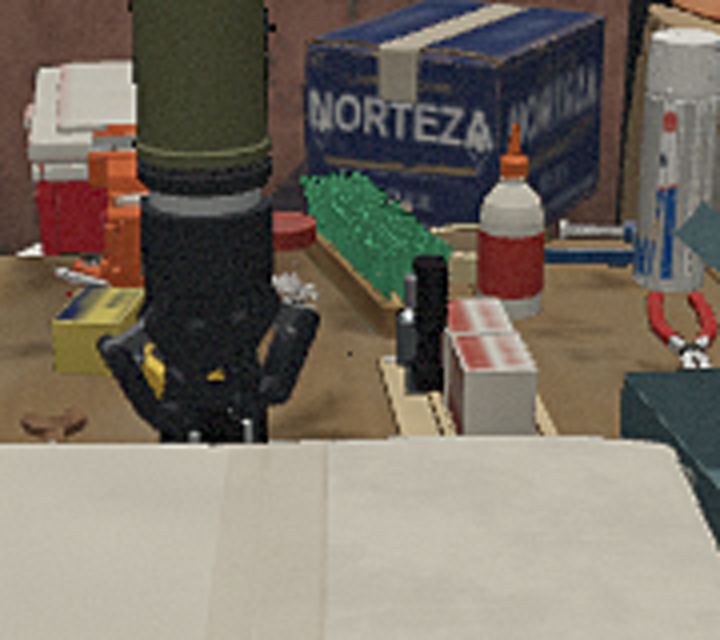

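```bash
cat > ov.py <<'E'
from h import *
import sys
def ov(n,out,boxes,pts,crop,f):
    c=ctrl.capture(n); img=cv2.resize(c["image"],None,fx=f,fy=f,interpolation=cv2.INTER_CUBIC)
    q=lambda p:tuple(np.round((proj(p,c)+.5)*f-.5).astype(int).tolist())
    for cx,cy,z0,hx,hy,h,yaw in boxes:
        a=np.radians(yaw)
        P=[[q((cx+np.cos(a)*x-np.sin(a)*y,cy+np.sin(a)*x+np.cos(a)*y,z)) for x,y in((-hx,-hy),(hx,-hy),(hx,hy),(-hx,hy))] for z in(z0,z0+h)]
        for k,col in((0,(255,255,0)),(1,(255,0,255))): cv2.polylines(img,[np.array(P[k])],True,col,1)
        for i in range(4): cv2.line(img,P[0][i],P[1][i],(255,200,100),1)
    for p in pts: cv2.circle(img,q(p),3,(0,255,0),-1)
    l,t,w,h=crop; cv2.imwrite(out,img[t*f:(t+h)*f,l*f:(l+w)*f]); return c
E
python3 - <<'E'
from ov import *
p,az,M,o=pose()
pts=[p,p+.019*M[:,1],p-.054*M[:,1],p-.12*M[:,1],p+.0425*M[:,0],p-.0425*M[:,0]]
B=[(.4406,-.1041,0,.025,.035,.06,22.8)]
ov("top","pics/ov1t.png",B,pts,(260,180,120,100),6); ov("side","pics/ov1s.png",B,pts,(160,140,180,140),4)
E
```

```text
(no output)
```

View pics/ov1t.png

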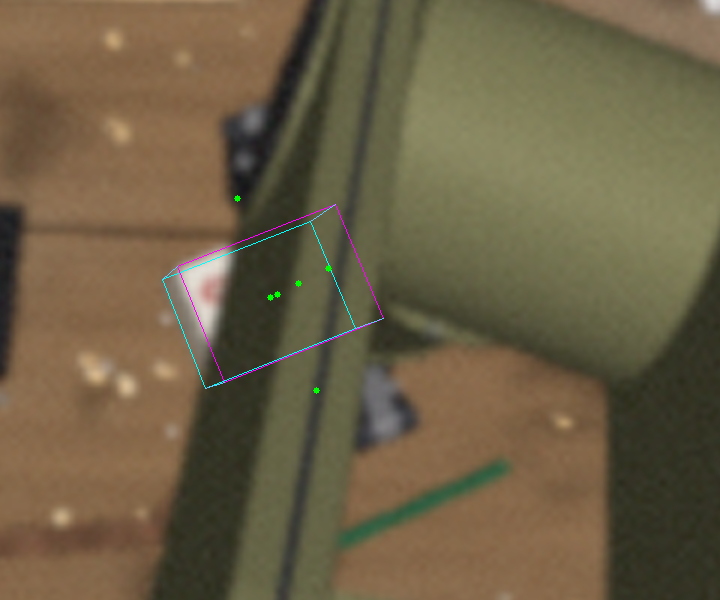

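View pics/ov1s.png

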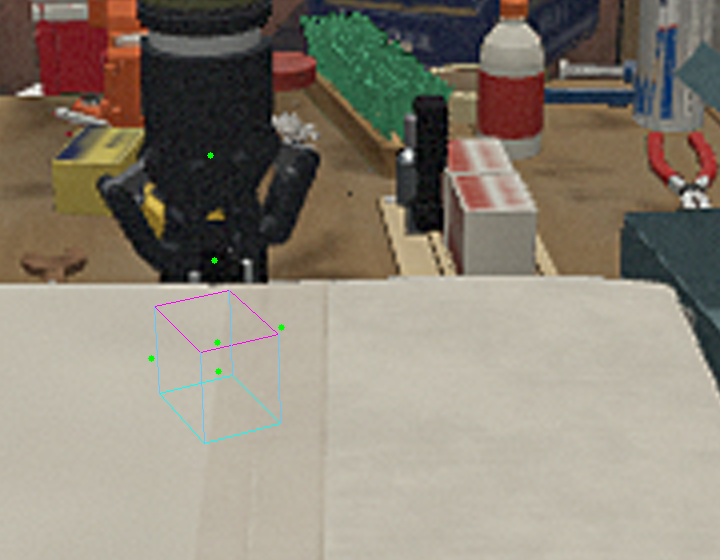

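jog_arm(plan=[[0,0,0,0,0,0,100],[0,0,0,0,0,0,100],[0,0,0,0,0,0,100],[0,0,0,0,0,0,100]])

```text
time: 5.03
tool_pos: [0.4392, -0.1042, 0.041]
orientation: [-0.693, -0.14, 0.14, 0.693]
wrist_force: [0.1, 0.0, -0.3]
finger_gap: 0.0852
```

```bash
python3 - <<'E'
from ov import *
p,az,M,o=pose(); print(p,az,o["wrist_force"],o["finger_gap"],o["ft_torque"])
pts=[p,p+.0425*M[:,0],p-.0425*M[:,0]]
B=[(.4406,-.1041,0,.025,.035,.06,22.8)]
ov("top","pics/ov2t.png",[],pts,(260,180,120,100),6)
E
```

```text
[ 0.43924701 -0.10422431  0.04096942] 22.866000452329384 [ 0.06191685  0.01130576 -0.34085051] 0.08515248017428936 [ 0.00082151 -0.04418292  0.01454177]
```

View pics/ov2t.png

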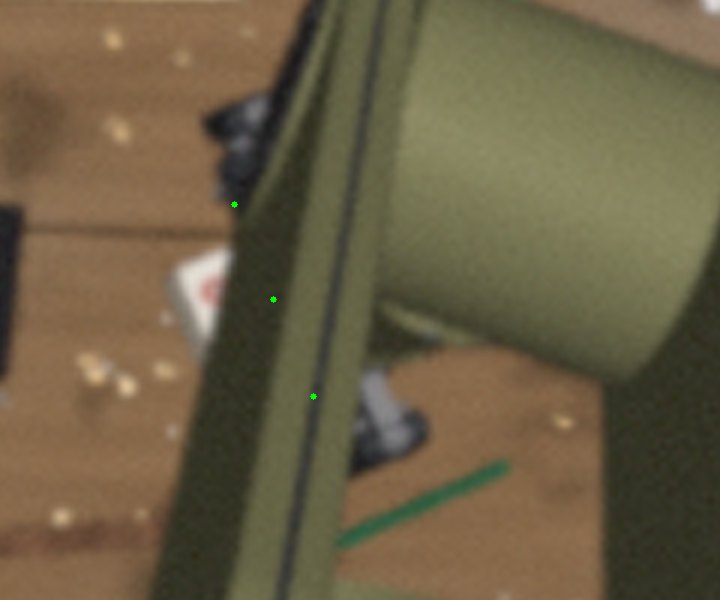

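jog_arm(plan=[[0,0,0,0,0,0,70],[0,0,0,0,0,0,70]])

```text
time: 5.32
tool_pos: [0.4395, -0.1043, 0.0411]
orientation: [-0.693, -0.14, 0.14, 0.693]
wrist_force: [-0.4, -0.3, -0.4]
finger_gap: 0.0599
```

jog_arm(plan=[[0,0,0,0,0,0,55],[0,0,0,0,0,0,55]])

```text
time: 5.58
tool_pos: [0.4399, -0.1043, 0.0416]
orientation: [0.693, 0.14, -0.14, -0.693]
wrist_force: [0.2, 1.2, 4.4]
finger_gap: 0.0475
```

jog_arm(plan=[[0,0,0,0,0,0,48],[0,0,0,0,0,0,48]])

```text
time: 5.82
tool_pos: [0.4401, -0.1043, 0.0419]
orientation: [0.693, 0.14, -0.14, -0.693]
wrist_force: [-1.1, 2.5, 7.1]
finger_gap: 0.0458
```

jog_arm(plan=[[0,-0.01,0,0,0,0,48],[0,-0.01,0,0,0,0,48],[0,0,0,0,0,0,48],[0,0,0,0,0,0,48]])

```text
time: 6.32
tool_pos: [0.4395, -0.1044, 0.0614]
orientation: [0.693, 0.14, -0.14, -0.693]
wrist_force: [-0.5, -1.3, -2.3]
finger_gap: 0.0452
```

```bash
python3 - <<'E'
from ov import *
p,az,M,o=pose(); print(p,az,o["wrist_force"],o["finger_gap"],o["ft_torque"])
pts=[p,p+.0425*M[:,0],p-.0425*M[:,0]]
ov("top","pics/ov3t.png",[],[],(260,180,120,100),6)
ov("side","pics/ov3s.png",[],[],(160,100,180,140),4)
E
```

```text
[ 0.43953682 -0.10435206  0.06136189] 22.86329853027436 [-0.54379729 -1.27322667 -2.2594072 ] 0.04524426050455954 [ 0.01858257 -0.04044462 -0.03271788]
```

View pics/ov3t.png

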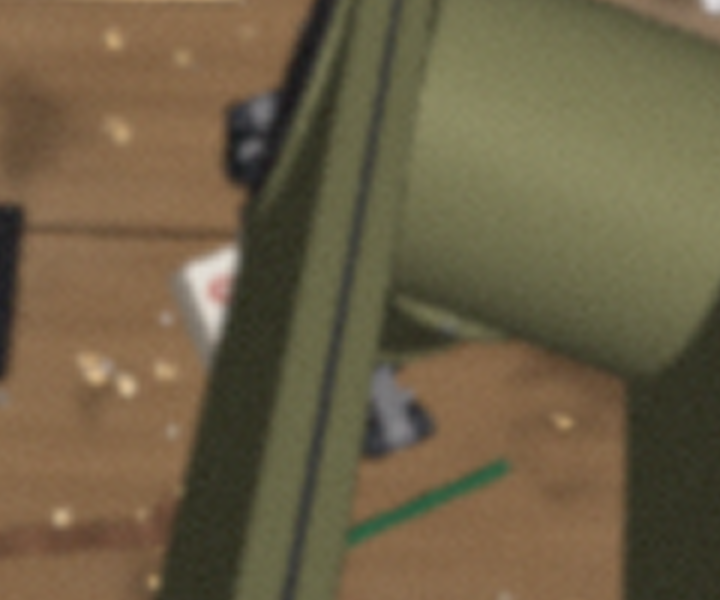

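View pics/ov3s.png

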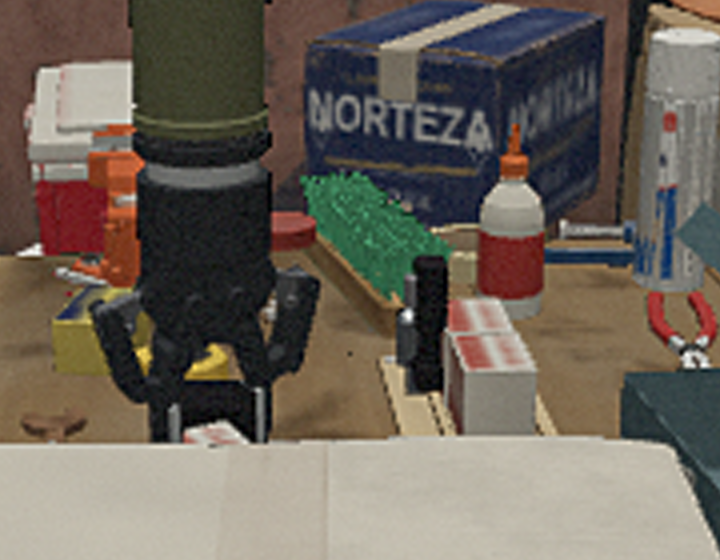

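```bash
python3 - <<'E'
from h import *
p,az,M,o=pose()
plan(p,az,[(.4395,-.1044,.17,22.86,3),(.635,-.0195,.17,0,8)],45)
E
```

```text
[0.0, -0.0363, -0.0001, 0, np.float64(0.0), 0, 45]
[0.0, -0.0363, -0.0001, 0, np.float64(0.0), 0, 45]
[0.0, -0.0363, -0.0001, 0, np.float64(0.0), 0, 45]
[0.0267, -0.0, 0.0003, 0, np.float64(2.86), 0, 45]
[0.0266, -0.0, 0.0016, 0, np.float64(2.86), 0, 45]
[0.0265, -0.0, 0.003, 0, np.float64(2.86), 0, 45]
[0.0263, -0.0, 0.0043, 0, np.float64(2.86), 0, 45]
[0.0261, -0.0, 0.0056, 0, np.float64(2.86), 0, 45]
[0.0258, -0.0, 0.0069, 0, np.float64(2.86), 0, 45]
[0.0254, -0.0, 0.0081, 0, np.float64(2.86), 0, 45]
[0.0249, -0.0, 0.0094, 0, np.float64(2.86), 0, 45]
end [ 0.6351 -0.0194  0.17  ] -0.02
```

jog_arm(plan=[[0,-0.025,0,0,0,0,45],[0,-0.043,0,0,0,0,45],[0,-0.041,0,0,0,0,45],[0,0,0,0,0,0,45]])

```text
time: 6.92
tool_pos: [0.4421, -0.1052, 0.173]
orientation: [0.694, 0.142, -0.138, -0.692]
wrist_force: [0.3, -0.3, -2.2]
finger_gap: 0.0453
```

jog_arm(plan=[[0.0267,0,0.0003,0,2.86,0,45],[0.0266,0,0.0016,0,2.86,0,45],[0.0265,0,0.003,0,2.86,0,45],[0.0263,0,0.0043,0,2.86,0,45],[0.0261,0,0.0056,0,2.86,0,45],[0.0258,0,0.0069,0,2.86,0,45],[0.0254,0,0.0081,0,2.86,0,45],[0.0249,0,0.0094,0,2.86,0,45]])

```text
time: 7.92
tool_pos: [0.6346, -0.0187, 0.1674]
orientation: [-0.707, 0.002, 0.001, 0.707]
wrist_force: [0.4, -0.5, -2.4]
finger_gap: 0.0459
```

jog_arm(plan=[[0,0,0,0,0,0,45],[0,0,0,0,0,0,45]])

```text
time: 8.18
tool_pos: [0.6334, -0.0193, 0.1683]
orientation: [-0.707, 0.001, 0.002, 0.707]
wrist_force: [-0.6, 0.4, -1.9]
finger_gap: 0.0452
```

```bash
python3 - <<'E'
from ov import *
p,az,M,o=pose(); print(p,az,o["wrist_force"],o["finger_gap"],o["ft_torque"]);print(np.round(M,3))
B=[(p[0],p[1],p[2]-.042,.025,.035,.06,0)]
ov("top","pics/ov4t.png",B,[],(200,90,160,110),4)
ov("side","pics/ov4s.png",B,[],(200,90,180,140),4)
E
```

```text
[ 0.63339193 -0.01930713  0.16828168] 0.025656914436800588 [-0.60066165  0.42811944 -1.90775957] 0.045151935862009926 [ 0.00069891 -0.01236677  0.03532318]
[[ 1.    -0.004 -0.   ]
 [ 0.     0.     1.   ]
 [-0.004 -1.     0.   ]]
```

View pics/ov4t.png

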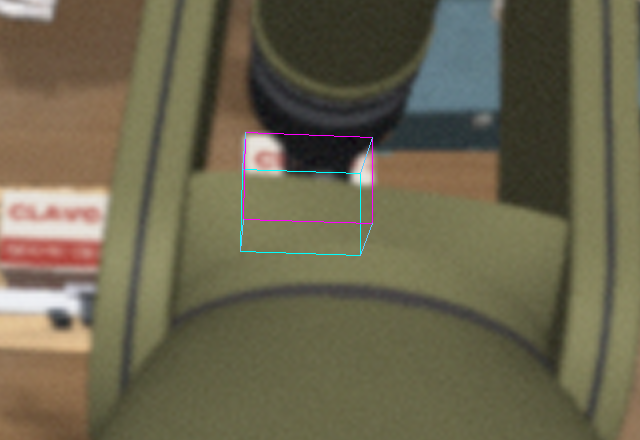

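View pics/ov4s.png

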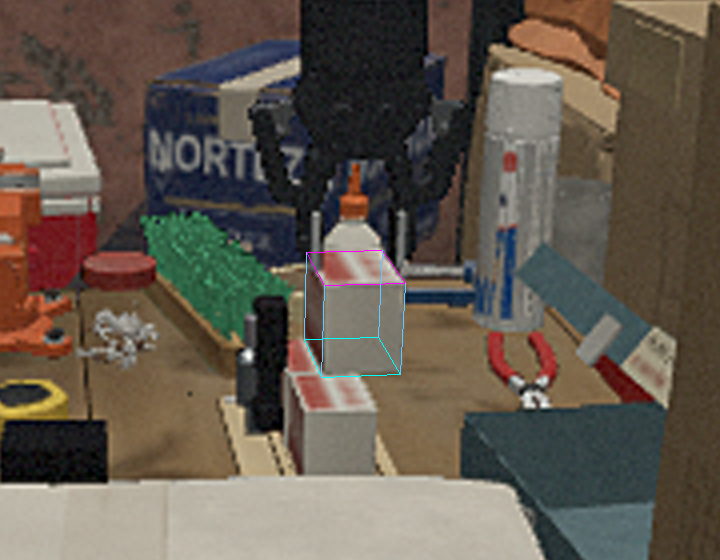

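jog_arm(plan=[[0.0008,0.03,0,0,0,0,45],[0.0008,0.03,-0.0005,0,0,0,45],[0,0.02,-0.0005,0,0,0,45],[0,0.015,0,0,0,0,45],[0,0,0,0,0,0,45],[0,0,0,0,0,0,45]])

```text
time: 9.02
tool_pos: [0.6375, -0.0204, 0.0762]
orientation: [0.707, 0.0, 0.001, -0.707]
wrist_force: [-0.3, 0.5, -1.2]
finger_gap: 0.0451
```

```bash
python3 - <<'E'
from ov import *
p,az,M,o=pose(); print(p,az,o["wrist_force"],o["finger_gap"],o["ft_torque"]);print(np.round(M,3))
B=[(.635,-.0195,.012,.025,.035,.06,0)]
ov("top","pics/ov5t.png",B,[],(200,90,160,110),4)
ov("side","pics/ov5s.png",B,[],(200,90,180,140),4)
E
```

```text
[ 0.63747023 -0.02041206  0.0761639 ] -0.024586150144610453 [-0.28713131  0.51202126 -1.20305077] 0.04508946115637523 [-0.0136058   0.00363486 -0.04616318]
[[ 1.     0.002  0.   ]
 [-0.    -0.     1.   ]
 [ 0.002 -1.    -0.   ]]
```

View pics/ov5s.png

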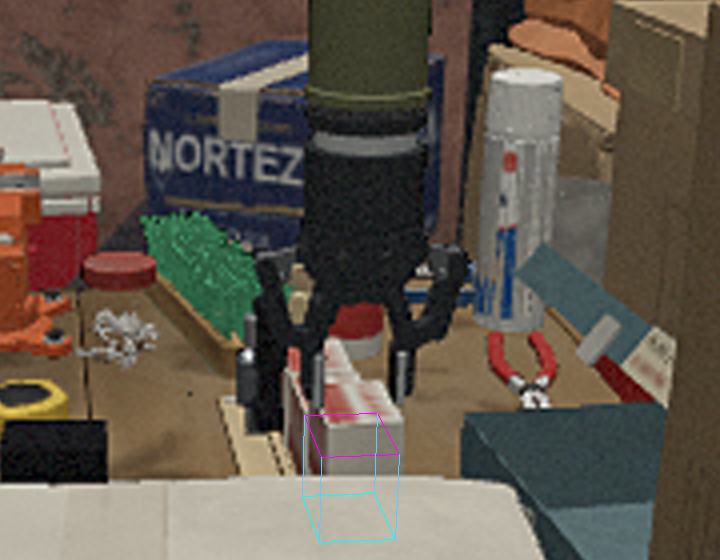

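View pics/ov5t.png

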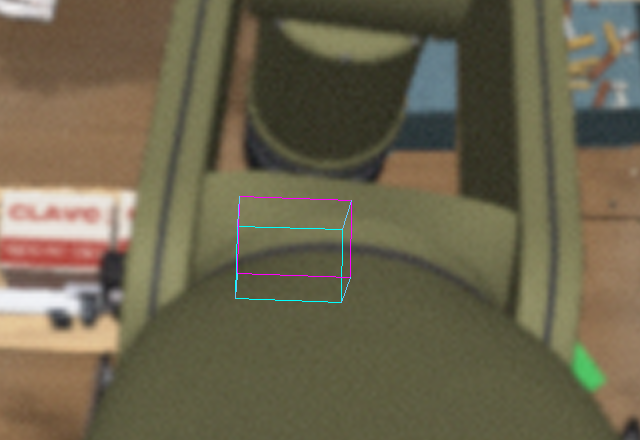

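jog_arm(plan=[[-0.002,0.006,0.0005,0,0,0,45],[0,0.006,0,0,0,0,45],[0,0.006,0,0,0,0,45],[0,0.002,0,0,0,0,45],[0,0,0,0,0,0,45],[0,0,0,0,0,0,45]])

```text
time: 9.88
tool_pos: [0.6351, -0.0197, 0.0554]
orientation: [0.707, 0.0, 0.0, -0.707]
wrist_force: [-0.6, -0.2, -2.3]
finger_gap: 0.0454
```

jog_arm(plan=[[0,0.0015,0,0,0,0,45],[0,0,0,0,0,0,45],[0,0,0,0,0,0,45]])

```text
time: 10.25
tool_pos: [0.6353, -0.0197, 0.0543]
orientation: [0.707, 0.0, 0.0, -0.707]
wrist_force: [0.6, 0.8, 2.0]
finger_gap: 0.0454
```

jog_arm(plan=[[0,0,0,0,0,0,52],[0,0,0,0,0,0,58],[0,0,0,0,0,0,75],[0,0,0,0,0,0,75],[0,0,0,0,0,0,75]])

```text
time: 10.88
tool_pos: [0.6349, -0.0197, 0.0538]
orientation: [0.707, -0.0, 0.0, -0.707]
wrist_force: [-0.0, 0.6, -0.7]
finger_gap: 0.0641
```

jog_arm(plan=[[0,-0.02,0,0,0,0,75],[0,-0.03,0,0,0,0,75],[0,-0.05,0,0,0,0,75],[0,-0.05,0,0,0,0,75],[0,0,0,0,0,0,75]])

```text
time: 11.5
tool_pos: [0.6383, -0.02, 0.2094]
orientation: [0.707, 0.004, 0.004, -0.707]
wrist_force: [0.5, 0.2, -0.3]
finger_gap: 0.0639
```

```bash
python3 - <<'E'
from ov import *
p,az,M,o=pose(); print(p,az,o["wrist_force"],o["finger_gap"],o["time"])
B=[(.635,-.0195,.012,.025,.035,.06,0)]
ov("top","pics/ov6t.png",B,[],(180,90,160,110),4)
ov("side","pics/ov6s.png",B,[],(200,90,180,140),4)
E
```

```text
[ 0.63834812 -0.02003677  0.20937266] -0.013750078856228112 [ 0.48858748  0.17831467 -0.31455344] 0.06386696821892729 11.5
```

View pics/ov6s.png

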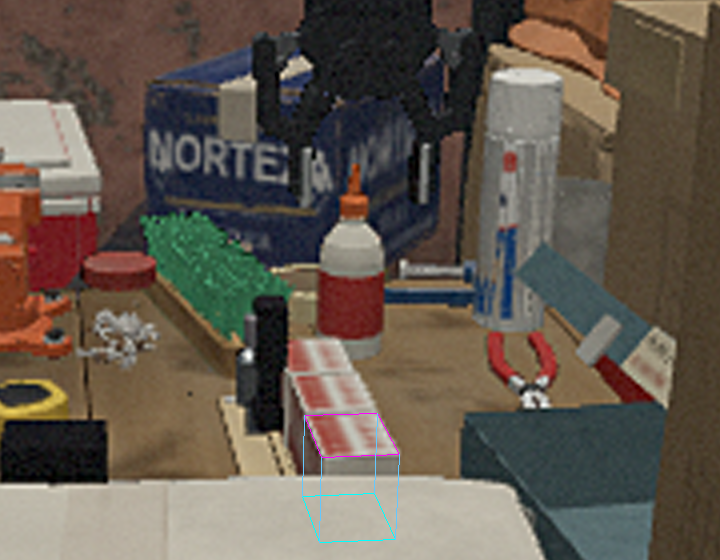

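View pics/ov6t.png

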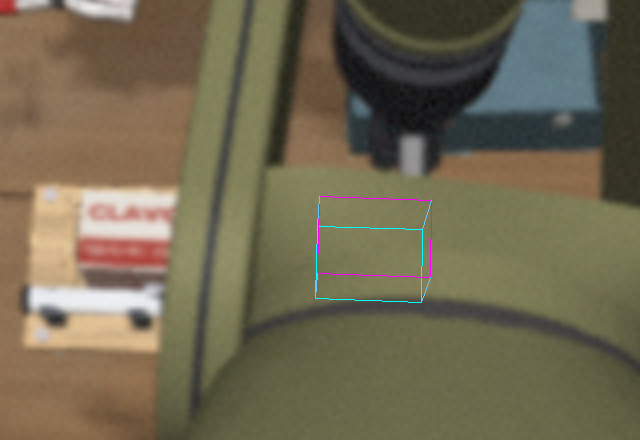

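```bash
python3 - <<'E'
from h import *
import pickle
c=pickle.load(open("top0.pkl","rb")); s=pickle.load(open("side0.pkl","rb"))
print(onz(231.1,160.9,.108,c)); print(proj((.594,.0825,.108),c),proj((.594,.0825,.108),s),proj((.594,.0825,.132),s))
p,az,M,o=pose()
plan(p,az,[(.5935,.082,.2,0,3)],75)
E
```

```text
[0.59053966 0.08200125 0.108     ]
[230.94972936 159.48166992] [266.6133535  172.75514766] [266.75056663 164.61358305]
[-0.0138, 0.0015, 0.0339, 0, np.float64(-0.0), 0, 75]
[-0.0138, 0.0015, 0.0339, 0, np.float64(-0.0), 0, 75]
[-0.0138, 0.0015, 0.0339, 0, np.float64(-0.0), 0, 75]
end [0.5936 0.082  0.1999] -0.01
```

jog_arm(plan=[[-0.015,0.003,0.034,0,0,0,75],[-0.015,0.003,0.034,0,0,0,75],[-0.014,0.003,0.034,0,0,0,75],[0,0,0,0,0,0,75],[0,0,0,0,0,0,75],[0,0,0,0,0,0,75]])

```text
time: 12.35
tool_pos: [0.5911, 0.0813, 0.1942]
orientation: [0.707, -0.001, 0.0, -0.707]
wrist_force: [0.3, -0.3, -0.5]
finger_gap: 0.064
```

```bash
python3 - <<'E'
from ov import *
p,az,M,o=pose(); print(p,az,o["wrist_force"],o["finger_gap"],o["time"]); print(np.round(M,3))
B=[(.635,-.0195,.012,.025,.035,.06,0),(.594,.0825,.08,.011,.013,.052,0)]
ov("top","pics/ov7t.png",B,[p],(180,90,160,110),4)
c=ov("side","pics/ov7s.png",B,[p],(200,110,120,110),6)
E
```

```text
[0.59113183 0.08134866 0.19419082] -0.06955829663999082 [ 0.30589229 -0.29815621 -0.50606313] 0.06398642029399586 12.35
[[ 1.    -0.001  0.001]
 [-0.001 -0.     1.   ]
 [-0.001 -1.    -0.   ]]
```

View pics/ov7s.png

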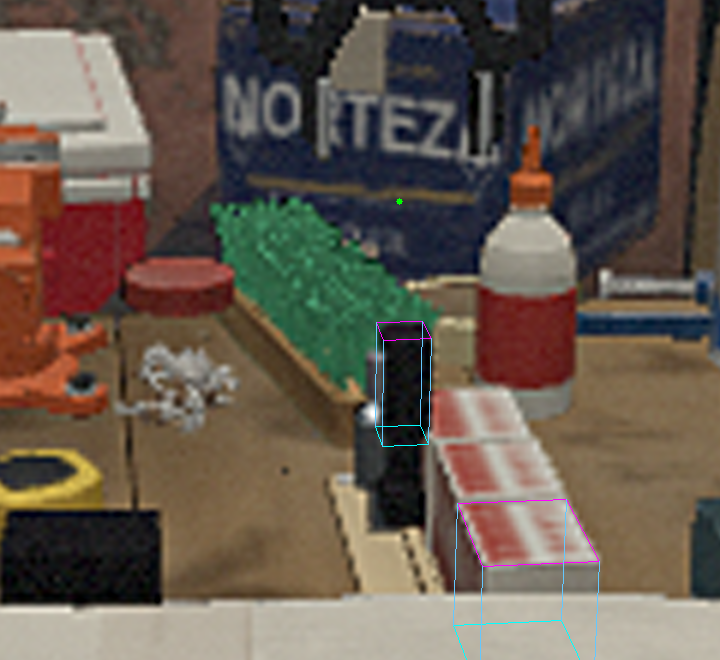

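View pics/ov7t.png

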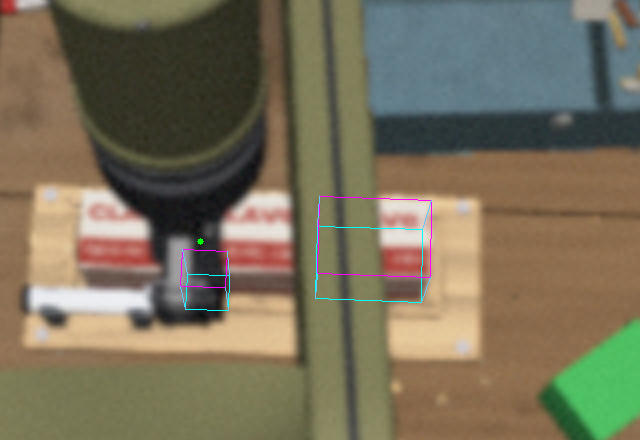

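```bash
python3 - <<'E'
from h import *
s=ctrl.capture("side")
cv2.imwrite("pics/s8.png",cv2.resize(s["image"][90:170,225:315],None,fx=8,fy=8,interpolation=cv2.INTER_CUBIC))
p,az,M,o=pose(); print(p)
for z in np.arange(0.15,.26,.01): print(round(z,3),((proj((p[0],p[1],z),s)-[225,90]+.5)*8-.5).round(0), end=" ")
E
```

```text
[0.59124079 0.08143023 0.19464922]
0.15 [331. 552.] 0.16 [331. 524.] 0.17 [332. 496.] 0.18 [332. 468.] 0.19 [333. 440.] 0.2 [333. 411.] 0.21 [334. 383.] 0.22 [334. 354.] 0.23 [334. 325.] 0.24 [335. 295.] 0.25 [335. 266.] 0.26 [336. 236.]
```

View pics/s8.png

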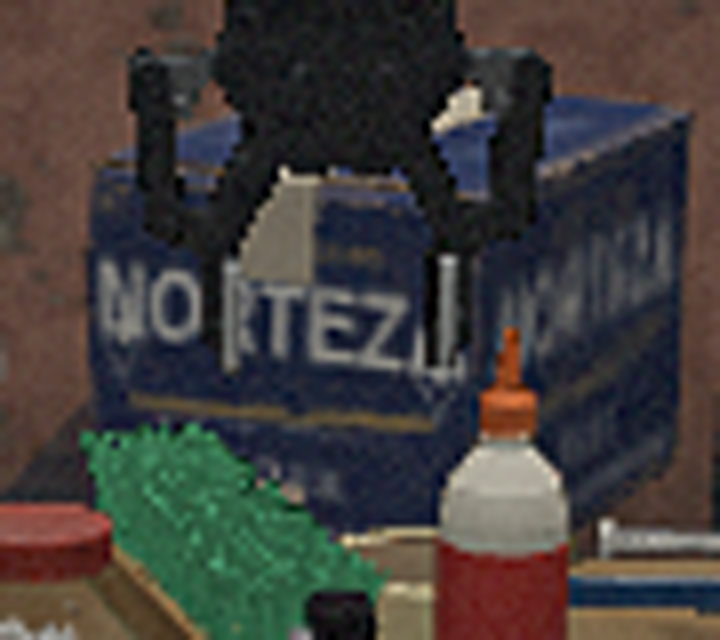

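jog_arm(plan=[[0.0005,0.025,0.0003,0,0,0,75],[0.0005,0.025,0.0003,0,0,0,75],[0,0.025,0,0,0,0,75],[0,0,0,0,0,0,75],[0,0,0,0,0,0,75]])

```text
time: 13.12
tool_pos: [0.5927, 0.0826, 0.1206]
orientation: [-0.707, -0.0, -0.001, 0.707]
wrist_force: [-0.1, 0.7, -0.4]
finger_gap: 0.0646
```

```bash
python3 - <<'E'
from ov import *
p,az,M,o=pose(); print(p,az,o["wrist_force"],o["finger_gap"],o["time"]); print(np.round(M,3))
pts=[p+.015*np.array([0,0,1]),p+.02*np.array([0,0,1])]
ov("side","pics/ov8s.png",[],pts,(225,130,90,80),8)
ov("top","pics/ov8t.png",[],[],(180,90,160,110),4)
E
```

```text
[0.59269365 0.08264267 0.12058563] -0.041058631295341236 [-0.11895218  0.6859118  -0.39155882] 0.06461296242476502 13.125
[[ 1.     0.001  0.001]
 [-0.001  0.     1.   ]
 [ 0.001 -1.     0.   ]]
```

View pics/ov8s.png

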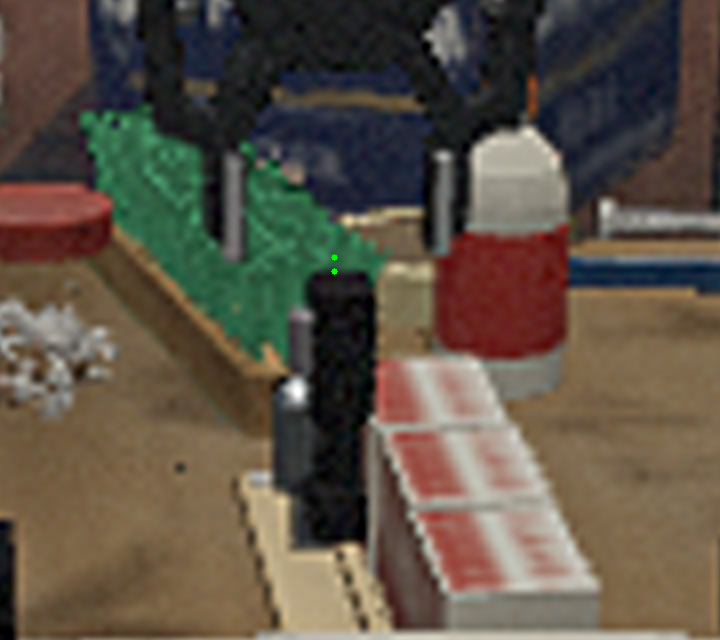

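View pics/ov8t.png

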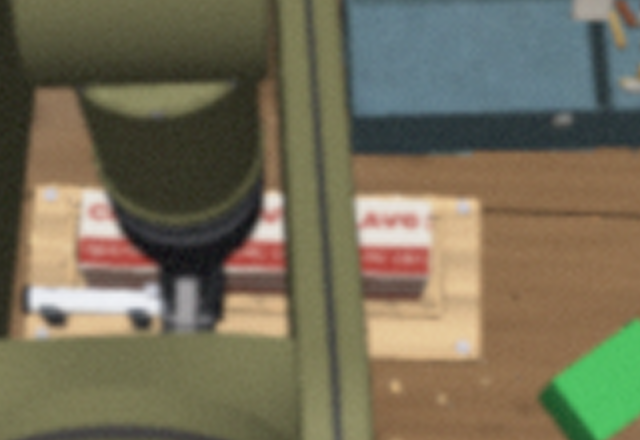

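jog_arm(plan=[[0,0.02,0,0,0,0,75],[0,0.02,0,0,0,0,75],[0,0.0036,0,0,0,0,75],[0,0,0,0,0,0,75],[0,0,0,0,0,0,40],[0,0,0,0,0,0,40]])

```text
time: 13.98
tool_pos: [0.5925, 0.0829, 0.077]
orientation: [-0.707, -0.0, -0.001, 0.707]
wrist_force: [-0.7, -0.2, -0.0]
finger_gap: 0.0339
```

```bash
python3 - <<'E'
from ov import *
p,az,M,o=pose(); print(p,az,o["wrist_force"],o["finger_gap"],o["time"]); print(np.round(M,3))
ov("side","pics/ov9s.png",[],[],(225,130,90,80),8)
E
```

```text
[0.592504   0.08292557 0.07704341] -0.015698681690535368 [-0.71568871 -0.2153782  -0.0223373 ] 0.03386660170653669 13.975
[[ 1.     0.002  0.   ]
 [-0.     0.     1.   ]
 [ 0.002 -1.     0.   ]]
```

View pics/ov9s.png

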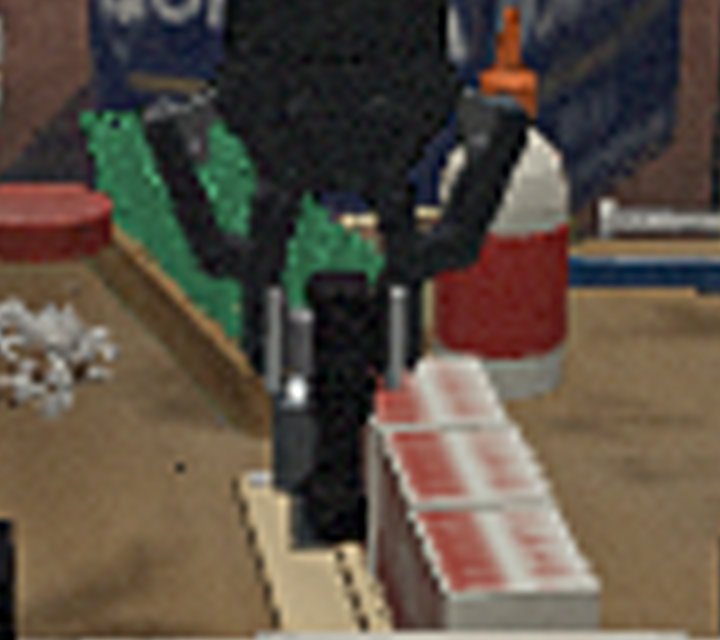

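jog_arm(plan=[[0,0,0,0,0,0,30],[0,0,0,0,0,0,25],[0,0,0,0,0,0,20],[0,0,0,0,0,0,20]])

```text
time: 14.52
tool_pos: [0.5949, 0.0829, 0.0773]
orientation: [-0.707, -0.002, -0.002, 0.707]
wrist_force: [5.3, 0.6, 2.2]
finger_gap: 0.0219
```

```bash
python3 - <<'E'
from ov import *
p,az,M,o=pose(); print(p,az,o["wrist_force"],o["finger_gap"],o["time"]); print(np.round(M,3))
ov("side","pics/ov10s.png",[],[],(225,130,90,80),8)
E
```

```text
[0.59493454 0.08290949 0.07733962] -0.02015346578947933 [5.3134517  0.56023462 2.2279704 ] 0.02187558675471344 14.525
[[ 1.     0.006  0.   ]
 [-0.     0.     1.   ]
 [ 0.006 -1.     0.   ]]
```

View pics/ov10s.png

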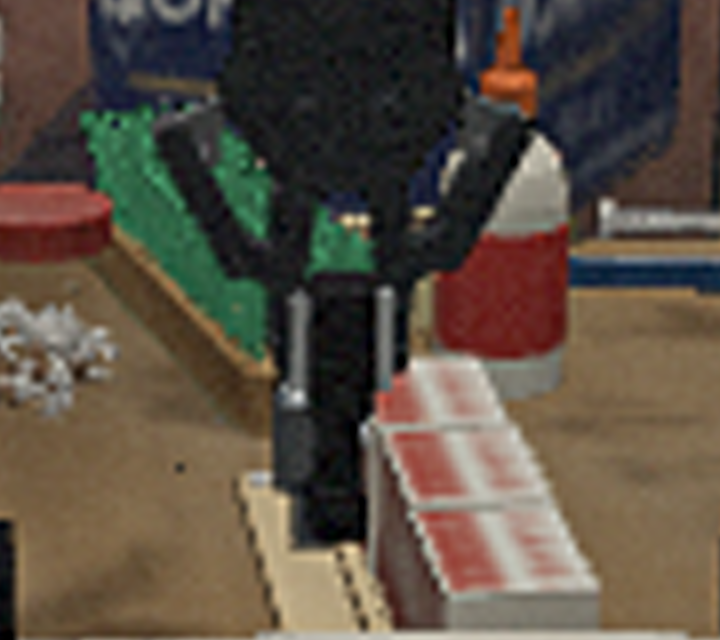

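jog_arm(plan=[[0.002,0,0,0,0,0,15],[0,0,-0.005,0,0,0,15],[0,0,-0.008,0,0,0,15],[0,0,-0.01,0,0,0,15],[0,0,0,0,0,0,15]])

```text
time: 15.2
tool_pos: [0.595, 0.06, 0.0773]
orientation: [-0.707, -0.0, -0.001, 0.707]
wrist_force: [2.6, 1.5, 5.6]
finger_gap: 0.0218
```

```bash
python3 - <<'E'
from ov import *
p,az,M,o=pose(); print(p,az,o["wrist_force"],o["finger_gap"],o["time"]); print(np.round(M,3))
ov("side","pics/ov11s.png",[],[],(225,130,90,80),8)
E
```

```text
[0.59502995 0.05997806 0.07725395] -0.05723808749628643 [2.59251151 1.51134597 5.60447791] 0.021787566841042116 15.2
[[ 1.     0.002  0.001]
 [-0.001  0.001  1.   ]
 [ 0.002 -1.     0.001]]
```

View pics/ov11s.png

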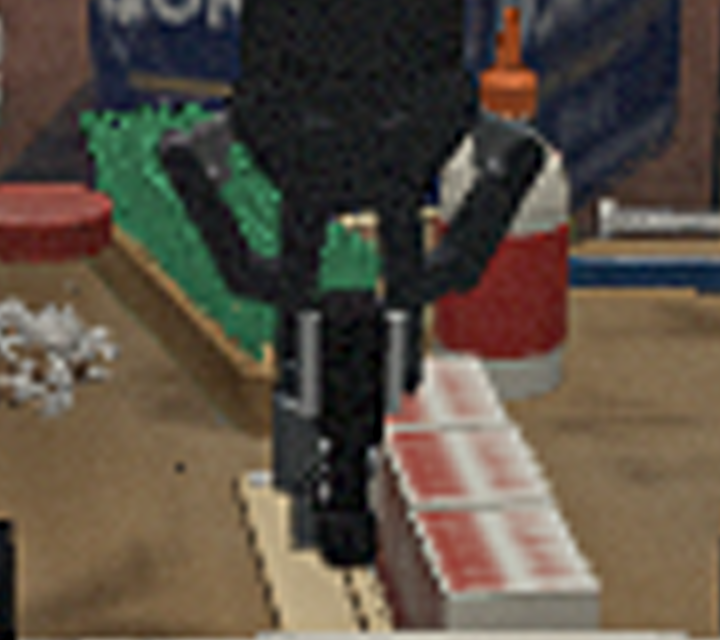

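jog_arm(plan=[[0,0,-0.012,0,0,0,15],[0,0,-0.015,0,0,0,15],[0,0,-0.015,0,0,0,15],[0,0,-0.015,0,0,0,15],[0,0,-0.015,0,0,0,15],[0,0,-0.015,0,0,0,15],[0,0,-0.012,0,0,0,15],[0,0,-0.01,0,0,0,15]])

```text
time: 16.25
tool_pos: [0.595, -0.0482, 0.077]
orientation: [-0.706, -0.0, -0.001, 0.708]
wrist_force: [3.5, 5.8, 4.0]
finger_gap: 0.0221
```

jog_arm(plan=[[0,0,-0.01,0,0,0,15],[0,0,-0.01,0,0,0,15],[0,0,-0.008,0,0,0,15],[0,0,0,0,0,0,15],[0,0,0,0,0,0,15]])

```text
time: 16.88
tool_pos: [0.595, -0.0763, 0.077]
orientation: [-0.706, -0.001, -0.001, 0.708]
wrist_force: [4.1, 3.8, 6.2]
finger_gap: 0.0221
```

```bash
python3 - <<'E'
from ov import *
p,az,M,o=pose(); print(p,az,o["wrist_force"],o["finger_gap"],o["time"]); print(np.round(M,3))
B=[(.635,.0555+y,.012,.025,.035,.06,0) for y in(.075,0,-.075)]+[(.594,.0825-.16,.08,.011,.013,.052,0)]
ov("side","pics/ov12s.png",B,[],(225,130,90,80),8)
ov("top","pics/ov12t.png",B,[],(180,90,160,110),4)
E
```

```text
[ 0.59504498 -0.07626168  0.07702463] -0.05670671594690145 [4.0660595  3.83977917 6.15179891] 0.02212777124522454 16.875
[[ 1.     0.002  0.001]
 [-0.001  0.002  1.   ]
 [ 0.002 -1.     0.002]]
```

View pics/ov12s.png

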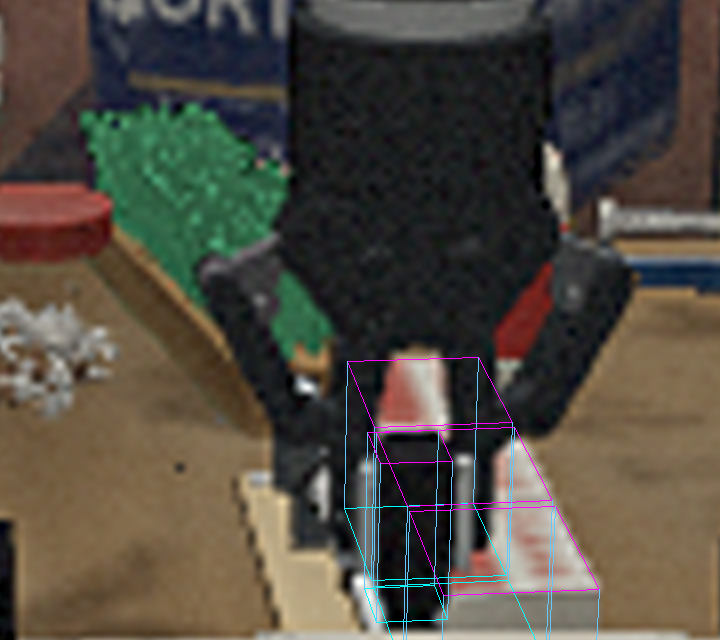

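View pics/ov12t.png

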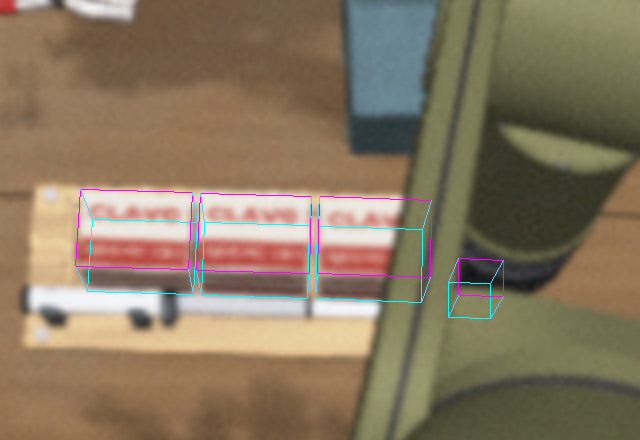

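jog_arm(plan=[[0,0,-0.003,0,0,0,15],[0,0,-0.002,0,0,0,15],[0,0,0,0,0,0,15],[0,0,0,0,0,0,15]])

```text
time: 17.48
tool_pos: [0.595, -0.0777, 0.0767]
orientation: [-0.705, -0.0, -0.001, 0.71]
wrist_force: [4.8, 14.4, 5.4]
finger_gap: 0.0219
```

jog_arm(plan=[[0,0,-0.002,0,0,0,15],[0,0,-0.002,0,0,0,15],[0,0,0,0,0,0,15],[0,0,0,0,0,0,15]])

```text
time: 17.98
tool_pos: [0.5948, -0.0781, 0.0765]
orientation: [-0.703, 0.0, -0.001, 0.712]
wrist_force: [5.1, 23.7, 4.8]
finger_gap: 0.0217
```

jog_arm(plan=[[0,0,0,0,0,0,15],[0,0,0,0,0,0,15],[0,0,0,0,0,0,15],[0,0,0,0,0,0,15]])

```text
time: 18.48
tool_pos: [0.5949, -0.078, 0.0765]
orientation: [-0.703, 0.0, -0.001, 0.712]
wrist_force: [6.3, 23.4, 4.7]
finger_gap: 0.022
```

```bash
python3 - <<'E'
from ov import *
p,az,M,o=pose(); print(p,az,o["wrist_force"],o["finger_gap"],o["time"],np.abs(o["dq"]).max())
ov("side","pics/ov13s.png",[],[],(215,130,90,80),8)
c=ov("top","pics/ov13t.png",[(.635,.0555+y,.012,.025,.035,.06,0) for y in(.075,0,-.075)],[],(110,110,180,140),4)
E
```

```text
[ 0.59487725 -0.07802438  0.07650405] -0.11397449979721368 [ 6.32392187 23.37501739  4.74528927] 0.022028972334364027 18.475 0.0014183961703191385
```

View pics/ov13s.png

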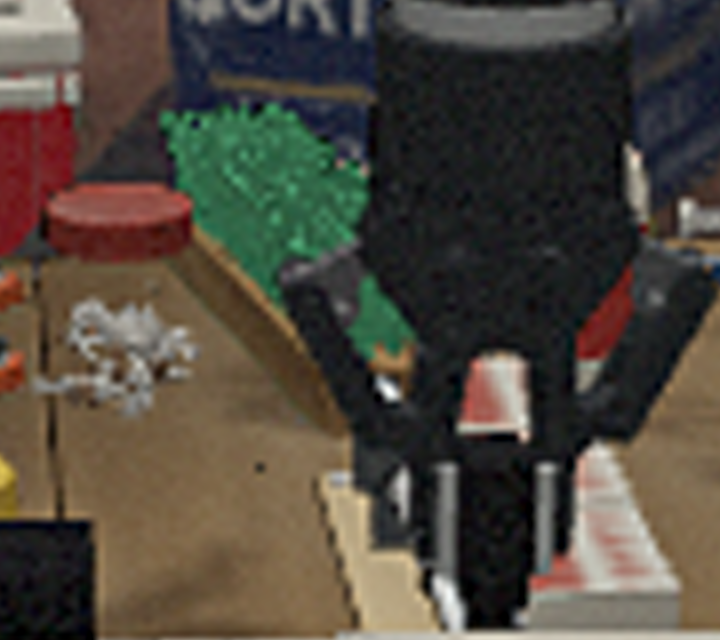

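View pics/ov13t.png

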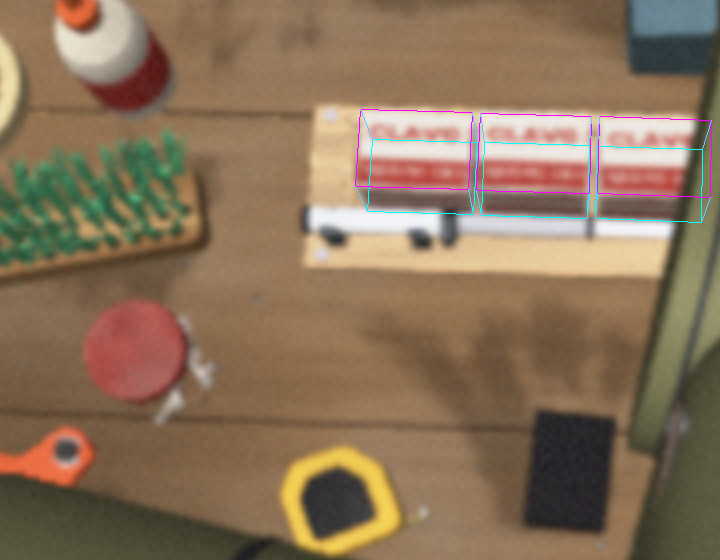

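The side view shows the pads around the grip at columns 440–550 with the button in. The top view shows all three boxes inside their outlines and the bar drawn out. The tape measure and jar have not moved. I'm handing the job in.

```bash
python3 -c "
from cell import ctrl
print(ctrl.hand_in())"
```

```text
the job is handed in; nothing more can be done
None
```

I put the nail box in the free place at the end of the row and let go. Then I squeezed the grip, pulled the bar to its second stop, and handed the job in at about 18.5 s while still holding it there. The hand-in gave no verdict.

**Last checks**
- **Boxes:** in the last top picture all three stand within a millimetre or two of where they should. The last few millimetres of box 3's right end were hidden behind the arm.
- **Bar:** the gripper moved 161 mm along the pull with the bar following it. Resistance then rose from about 4 N to 23 N, so the bar is hard against its second stop.
- **Button:** finger opening read 22 mm, against a nominal 23 mm with the button fully in. I judged it from that reading and the pictures, since the joint values can't be read directly.
- **Tape measure and jar:** unmoved in the pictures.

**What disagreed**
- **First grasp failed:** the fingers slipped over the top of the box, with an upward force of 34 N. I opened them, closed more gently, and it held.
- **Fingertip position:** the side camera shows the fingertips about 15–20 mm behind the reported TCP, not 19 mm ahead as described. I set the height for grasping the grip from the pictures instead.

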